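Close two slanted housings with their own covers

TASK

Two open equipment housings, a long one and a square one, stand slanted in their assembly holders, and three covers with handles lie in front of them. Find the cover that matches each housing and put it on, handle outwards, its skirt fully inside the mouth and its plate lying flush on the rim all round. Leave the third, odd cover and the loose screwdriver, marker and mouse where they lie.

Things in the scene. Friction and masses are not known exactly. Their poses are not given: they have to be found in the camera images.
- housing_long: long housing: grey open box, outside 70 x 140 mm (its x, y), 45 mm high, walls 5 mm, mouth 60 x 130 mm; fixed in a holder, leaning so that its mouth looks up and towards the robot. Origin: centre of its underside; z points out of the mouth, 30 degrees from vertical, x up the slope, y level; rim at z = 45 mm.
- housing_square: square housing: grey open box, outside 96 x 96 mm (its x, y), 45 mm high, walls 5 mm, mouth 86 x 86 mm; fixed in a holder, leaning so that its mouth looks up and towards the robot. Origin: centre of its underside; z points out of the mouth, 30 degrees from vertical, x up the slope, y level; rim at z = 45 mm.
- mouth_long (a point): middle of the long housing's mouth, in the plane of its rim; axes as the housing
- mouth_square (a point): middle of the square housing's mouth, in the plane of its rim; axes as the housing
- cover_long: long cover: grey plate 70 x 140 mm (its x, y), 5 mm thick, on a 9 mm deep skirt set in 7.5 mm all round; 0.2 kg; lies on its skirt, handle up. Origin: centre of the skirt's lower edge, z up. Black bow handle on top: bar along the cover's y through the middle, 74 mm long, 16 wide, 14 high, bar centre 41 mm above the origin, 20 mm free under it.
- cover_square: square cover: grey plate 96 x 96 mm (its x, y), 5 mm thick, on a 9 mm deep skirt set in 7.5 mm all round; 0.2 kg; lies on its skirt, handle up. Origin: centre of the skirt's lower edge, z up. Black bow handle on top: bar along the cover's y through the middle, 74 mm long, 16 wide, 14 high, bar centre 41 mm above the origin, 20 mm free under it. Also fits turned a quarter.
- seat_long (a point): middle of the underside of the long cover's plate, 9 mm above its origin; lies on point mouth_long when the cover is on; axes as the cover
- seat_square (a point): middle of the underside of the square cover's plate, 9 mm above its origin; lies on point mouth_square when the cover is on; axes as the cover
- cover_small: odd cover that belongs to neither housing, to be left alone: same make as the other covers but 60 x 100 mm (its x by its y), lying on its skirt on the table, handle up; origin at the centre of the skirt's lower edge
- torque_driver: black screwdriver, 190 mm long, 31 mm thick, lying among the covers; origin under its middle
- marker_black: black and white marker, 138 mm long, 18 mm thick, lying among the covers; origin under its middle
- mouse: black computer mouse, 106 x 58 x 34 mm, beside the housings; origin under its middle

How it is judged:
By the outcome, as a careful person would: the job done as asked, in the order asked, and still so for the second after the job is handed in, with the robot touching nothing.
It also fails if it takes over 58 s, if anything falls off the work surface, if the arm or the gripper's body presses on something with over 40 N, if the wrist force passes 120 N, or if a joint passes its speed limit or range.

ROBOT

A 6-joint arm with a two-finger parallel gripper is mounted at the origin on a cart in front of the work surface, level with it; the furniture and walls round the work are solid. World frame = base frame: x ahead of the robot, y to its left, z up, the work surface at z = 0. Lengths are in mm, angles in rad, forces in N, time in s.
With the tool pointing down it reaches from about 425 to 950 mm from the base axis. Payload 3.5 kg.
Tool frame: the origin (TCP) lies at the very end of the fingers, on their centre line; the grasp point (between the pads) lies 19 mm behind it; z points along the fingers, y is the line along which they close (so a half turn about z gives the same grasp; the last joint's range is limited). The gripper opens to 85 mm and grips with 20 to 120 N. Pads are 22 mm wide; open, the fingers measure 114 mm over their backs; the gripper's body (76 mm by 85 mm) begins 54 mm behind the grasp point. The pads swing forward as they close: fully open they stand 13 mm farther back than shut.
Start: joints at [-1.374, 0.286, 1.577, -0, 1.279, -0.15], TCP at [229.449, -634.791, 231.325] pointing down, gripper open.
Joint ranges: [-2.77, 2.77], [-0.9, 2.22], [0.21, 2.48], [-1.53, 4.67], [0.24, 2.81], [-2.84, 2.84]. Speed limits (rad/s): [2.79, 2.79, 3.14, 3.14, 3.14, 3.14].

INTERFACE

Orientations are given as a rotation vector (axis times angle).
In Python, from plant import arm, eoat, solver, cams, ticket gives the robot as it stands. Calls block until the motion is done:
- arm.reach(position, orientation): joint-space move of the TCP to a pose.
- arm.move_linear(position, rot=None, vel=150): straight line of the TCP; rot=None keeps the orientation; vel is the mean speed in mm/s.
- arm.movej(angles): joint-space move.
- eoat.move_gripper(opening, strength=None): finger opening in mm; strength is the grip in N (None keeps the last); returns when the fingers have stopped.
- arm.sleep(seconds).
- solver.inverse_kinematics(position, orientation): joint angles nearest the present ones, or None.
- cams.get_image(name): name is "scene" or "side" or "wrist"; returns a dict with "color" (480x640x3 uint8, red, green, blue), "vfov" (degrees; the focal length in pixels is half the picture's height over the tangent of half this angle, whatever the lens; pixels are square), "cx", "cy" (the principal point, pixels), "extrinsics" (4x4, takes a point from world to camera coordinates); the wrist camera has in their place "T_tool_cam" (4x4, takes a point from camera to tool coordinates, whose origin is the TCP and whose axes are the flange's). Camera axes: x right, y down, z forward; pixel columns grow to the right and rows downward; lengths in mm; the calibration is good to about 2 mm. A picture is of the moment at which its call begins: read the wrist's pose just before it. There is no depth.
A pose or a line that the arm cannot do raises arm.IKError and nothing moves.
- ticket.sign_off(): hands the job in; it is judged then, once.
Readings, each from a call of its own:
- arm.get_t(): time.
- arm.get_joints(): joint angles.
- arm.get_joint_vel(): joint speeds.
- arm.get_tau(): joint torques, N m.
- arm.get_position(): TCP position.
- arm.get_eef_rot(): TCP orientation.
- arm.get_wrist_force(): force on the tool from outside, world axes, zero at the start.
- arm.get_wrist_torque(): the same for the moment, N m.
- arm.get_opening(): finger opening in mm.
- arm.get_grip_force(): force on a finger pad.
Only numpy, scipy, OpenCV 4.12 (cv2) and the standard library are available. Lean on these libraries where they do the work, as an engineer would, in place of code of your own. Each camera call takes 0.05 s, during which the arm holds its last target. There are 200 camera calls.

## Working session

There is one attempt and no reset: what is moved stays moved. The work goes in short steps, each a Python script; the robot and the scene stay as the last script left them, time stands still between calls to the robot, and variables do not carry over. Pictures are saved under pics/ and viewed, at most 14 in all, crops included, and the job is handed in when it is done.

```bash
ls; mkdir -p pics; python3 - <<'E'
from plant import arm, eoat, solver, cams, ticket
import cv2,numpy as np
for n in ["scene","side"]:
    d=cams.get_image(n); cv2.imwrite(f"pics/{n}0.png",d["color"][:,:,::-1])
    print(n,d["vfov"],d["cx"],d["cy"],np.round(d["extrinsics"],4).tolist(),[k for k in d])
d=cams.get_image("wrist");print(d["vfov"],d["cx"],d["cy"],np.round(d["T_tool_cam"],4).tolist())
print(arm.get_t(),arm.get_position(),arm.get_eef_rot())
E
```

```text
pics
scene 42.83792581174475 314.5360242240078 237.9123352141772 [[-0.8047, -0.5936, -0.0017, 456.0047], [-0.4129, 0.5619, -0.7168, 297.1227], [0.4265, -0.5761, -0.6973, 1011.729], [0.0, 0.0, 0.0, 1.0]] ['color', 'vfov', 'cx', 'cy', 'extrinsics']
side 44.180191634579344 321.0182572057331 245.22662122022516 [[-0.836, -0.5487, -0.0091, 486.7228], [-0.2513, 0.3974, -0.8826, 215.7683], [0.4878, -0.7355, -0.4701, 894.8707], [0.0, 0.0, 0.0, 1.0]] ['color', 'vfov', 'cx', 'cy', 'extrinsics']
62.52444756594009 316.1907332163473 247.0517234736753 [[-0.0021, -0.9552, -0.2959, 76.7573], [1.0, -0.0018, -0.0012, 0.4641], [0.0006, -0.2959, 0.9552, -143.718], [0.0, 0.0, 0.0, 1.0]]
0.15 [ 229.33973554 -634.29763385  230.21453804] [-3.09262939e+00 -5.41661345e-01  6.68250815e-05]
```

View pics/scene0.png

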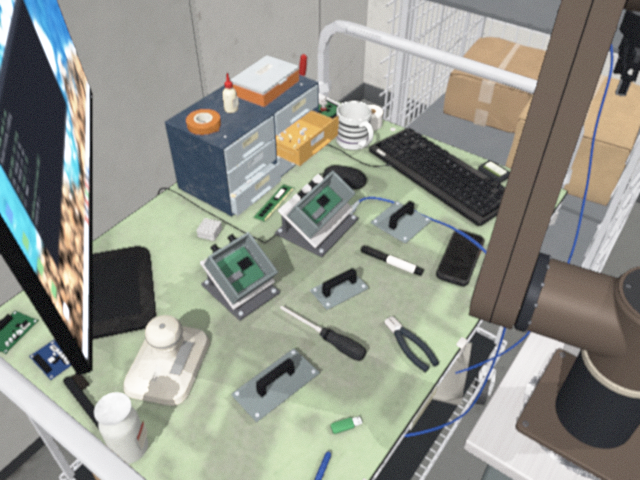

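View pics/side0.png

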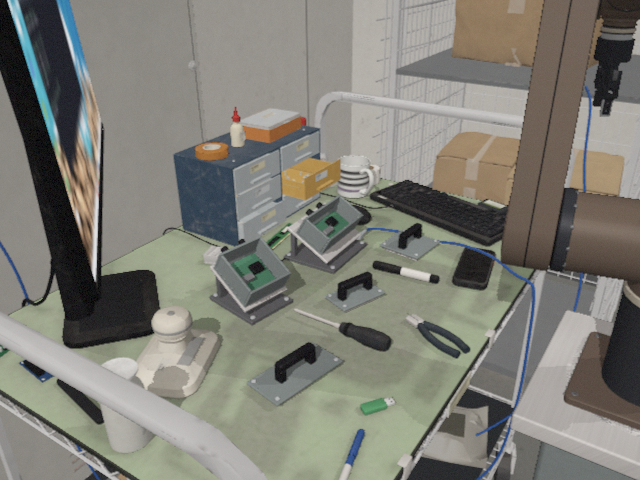

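The scene view shows the covers at about (275,383) (large), (340,288) and (400,220), and the housings at (240,270) and (320,208). The side view agrees. I'll cast these to rough positions and go on to wrist views.

```bash
cat > h.py <<'E'
import numpy as np, cv2, time
from scipy.spatial.transform import Rotation as R
from plant import arm, eoat, solver, cams, ticket
def grab(n, save=None):
    if n=="wrist": p,r=np.array(arm.get_position()),R.from_rotvec(arm.get_eef_rot()).as_matrix()
    d=cams.get_image(n); f=240/np.tan(np.radians(d["vfov"]/2))
    if n=="wrist":
        T=np.array(d["T_tool_cam"]); Rc=r@T[:3,:3]; c=r@T[:3,3]+p
    else:
        E=np.array(d["extrinsics"]); Rc=E[:3,:3].T; c=-Rc@E[:3,3]
    v=dict(img=d["color"][:,:,::-1].copy(),f=f,cx=d["cx"],cy=d["cy"],R=Rc,c=c)
    if save: cv2.imwrite(f"pics/{save}.png",v["img"]); np.savez(f"pics/{save}.npz",**v)
    return v
def load(s): return dict(np.load(f"pics/{s}.npz"))
def rays(v,uv):
    uv=np.atleast_2d(uv).astype(float)
    d=np.c_[(uv[:,0]-v["cx"])/v["f"],(uv[:,1]-v["cy"])/v["f"],np.ones(len(uv))]@v["R"].T
    return d/np.linalg.norm(d,axis=1)[:,None]
def onplane(v,uv,z):
    d=rays(v,uv); return v["c"]+d*((z-v["c"][2])/d[:,2])[:,None]
def proj(v,P):
    q=(np.atleast_2d(P)-v["c"])@v["R"]; return np.c_[q[:,0]/q[:,2]*v["f"]+v["cx"],q[:,1]/q[:,2]*v["f"]+v["cy"]]
def tri(obs):  # list of (view, uv) -> point, rms miss
    A=np.zeros((3,3));b=np.zeros(3);L=[]
    for v,uv in obs:
        d=rays(v,uv)[0];M=np.eye(3)-np.outer(d,d);A+=M;b+=M@v["c"];L.append((M,v["c"]))
    X=np.linalg.solve(A,b); return X,max(np.linalg.norm(M@(X-c)) for M,c in L)
def rot(yaw):  # tool down, tool x at angle yaw
    c,s=np.cos(yaw),np.sin(yaw); return R.from_matrix(np.array([[c,s,0],[s,-c,0],[0,0,-1.]]))
E
python3 - <<'E'
from h import *
v=grab("scene","scene1"); w=grab("side","side1"); print(v["c"],w["c"])
for n,uv,z in [("C1",(275,383),14),("C2",(340,288),14),("C3",(400,220),14),("H1",(240,262),70),("H2",(320,203),70),("mouse",(348,177),20),("driver",(325,335),10),("marker",(392,260),9)]:
    print(n,onplane(v,uv,z).round(0))
# cover plate corners in the scene view
for n,c in [("C1",[(233,394),(294,349),(319,366),(255,416)]),("C2",[(310,289),(345,270),(369,287),(334,307)]),("C3",[(371,217),(403,201),(431,219),(399,240)])]:
    P=onplane(v,c,14); print(n,[round(np.linalg.norm(P[i]-P[i-1])) for i in range(4)])
print(arm.get_t())
# reachable viewing pose
for p in ([600,-250,420],[560,-150,400],[560,-50,420],[560,100,420]):
    print(p,solver.inverse_kinematics(p,rot(0).as_rotvec()))
E
```

```text
[ 58.16946889 686.61736716 919.23377138] [ 24.55940985 839.50568813 615.52874079]
C1 [[455. 264.  14.]]
C2 [[488.  22.  14.]]
C3 [[ 495. -217.   14.]]
H1 [[653. 123.  70.]]
H2 [[ 631. -107.   70.]]
mouse [[ 667. -268.   20.]]
driver [[447. 129.  10.]]
marker [[ 448. -107.    9.]]
C1 [57, 136, 57, 142]
C2 [64, 86, 64, 86]
C3 [91, 93, 82, 101]
0.25
[600, -250, 420] [-5.50652170e-01  1.57110714e-01  1.39263313e+00 -4.44089210e-16
  1.59184881e+00  1.02014416e+00]
[560, -150, 400] [-4.36647497e-01 -2.18373224e-03  1.59639633e+00 -4.44089210e-16
  1.54738005e+00  1.13414883e+00]
[560, -50, 420] [-2.69491823e-01 -4.42813705e-02  1.60279319e+00 -4.44089210e-16
  1.58308083e+00  1.30130450e+00]
[560, 100, 420] [-1.60737423e-03 -2.90456288e-02  1.58798944e+00 -4.44089210e-16
  1.58264885e+00  1.56918895e+00]
```

Plate sizes give C1 = long, C3 = square and C2 = the odd one. Next come two wrist views from above.

```bash
python3 - <<'E'
from h import *
arm.reach([620,-110,380],rot(0).as_rotvec()); arm.sleep(.2); a=grab("wrist","w1")
arm.reach([620,110,380],rot(0).as_rotvec()); arm.sleep(.2); b=grab("wrist","w2")
print(arm.get_t(),a["c"],b["c"])
E
```

```text
4.0167 [ 696.79567036 -110.77862635  523.4344106 ] [697.18416598 108.13857686 523.58609588]
```

View pics/w1.png

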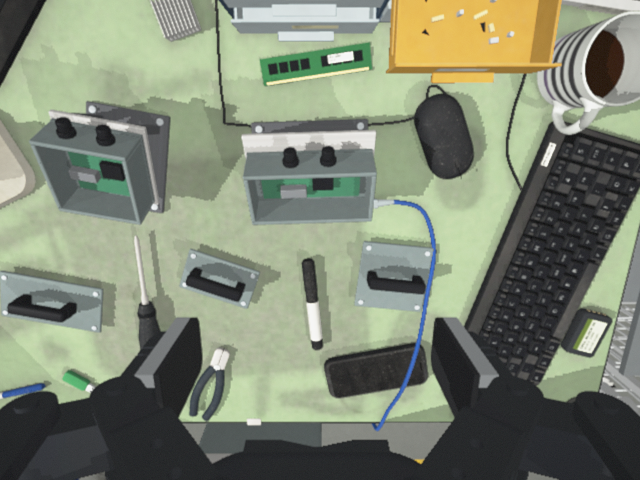

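View pics/w2.png

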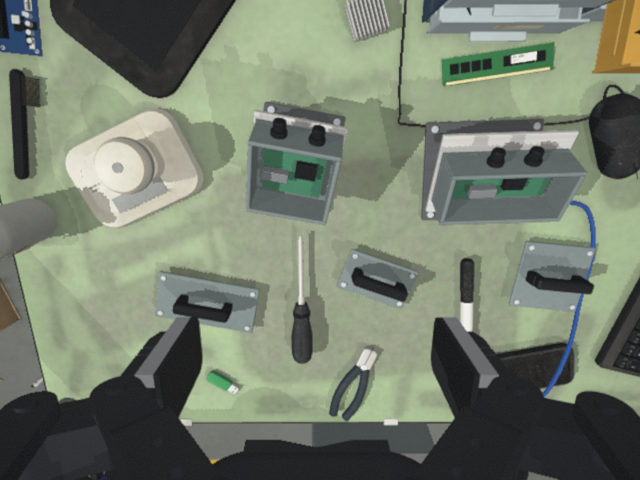

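The wrist views show the square housing in w2 at about (295,180), the long housing in w1 at (312,187), the long cover in w2 at (205,300), the square cover in w1 at (395,275) and the small cover at (220,278). A blue cable touches the square cover's right edge. I'll enlarge crops so I can read the corners.

```bash
python3 - <<'E'
from h import *
a,b=load("w1")["img"],load("w2")["img"]
def crop(i,x,y):
    c=cv2.resize(i[y:y+120,x:x+160],None,fx=2.5,fy=2.5,interpolation=cv2.INTER_CUBIC)
    for k in range(0,160,20): cv2.putText(c,str(x+k),(int(k*2.5),8),0,.3,(0,0,255)); cv2.line(c,(int(k*2.5),10),(int(k*2.5),14),(0,0,255))
    for k in range(20,120,20): cv2.putText(c,str(y+k),(0,int(k*2.5)+3),0,.3,(0,0,255))
    return c
cv2.imwrite("pics/m1.png",np.vstack([np.hstack([crop(a,230,115),crop(b,215,110)]),np.hstack([crop(b,130,240),crop(a,325,215)])]))
E
```

```text
(no output)
```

View pics/m1.png

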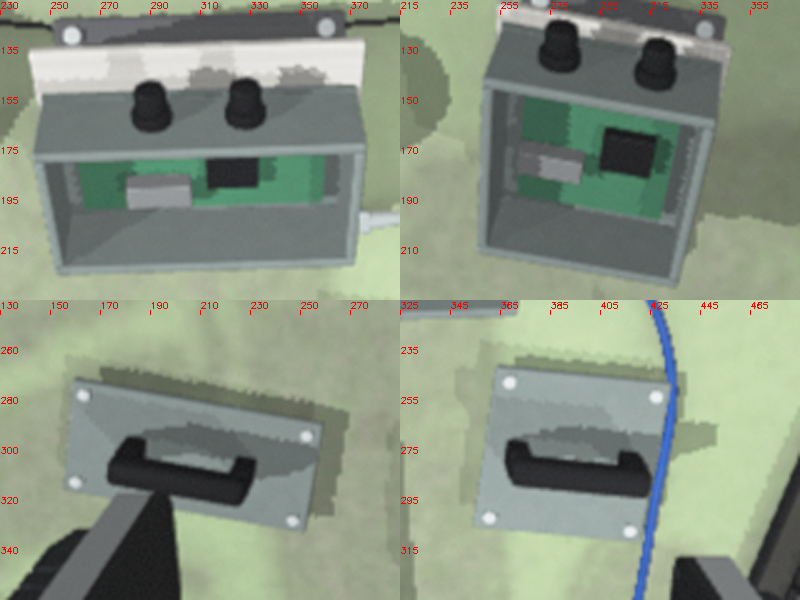

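```bash
python3 - <<'E'
from h import *
a,b=load("w1")["img"],load("w2")["img"]
def crop(i,x,y):
    c=cv2.resize(i[y:y+120,x:x+160],None,fx=2.5,fy=2.5,interpolation=cv2.INTER_CUBIC)
    return c
cv2.imwrite("pics/m2.png",np.vstack([np.hstack([crop(b,430,115),crop(a,20,110)]),np.hstack([crop(a,0,240),crop(b,480,215)])]))
E
```

```text
(no output)
```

View pics/m2.png

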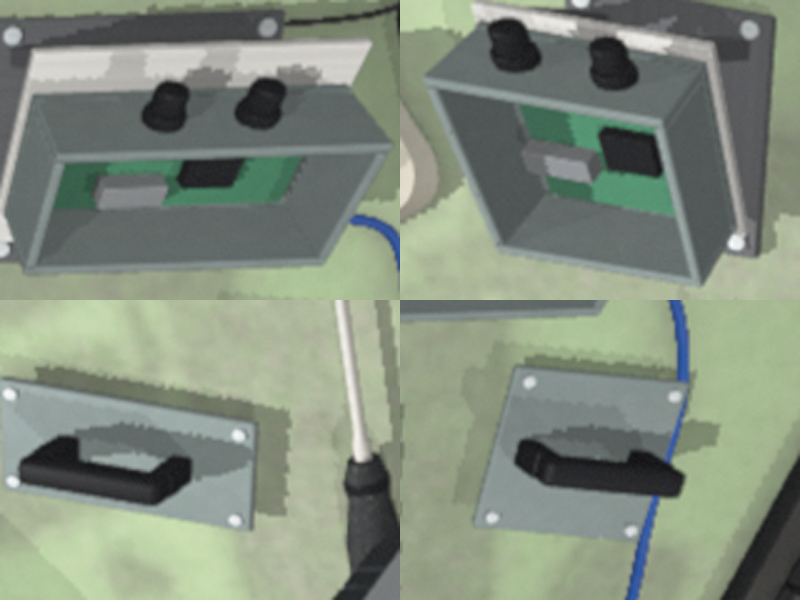

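The second mosaic shows both rims and the plates clearly. The cable passes beside and below the square cover's edge. Now I'll triangulate the corners.

```bash
cat > fit.py <<'E'
from h import *
a,b=load("w1"),load("w2")
def M(o,m): x,y,mx,my=o; return (x+(m[0]-mx)/2.5-.3, y+(m[1]-my)/2.5-.3)
# order TL TR BR BL in image = (+x,+y),(+x,-y),(-x,-y),(-x,+y)
S={"long":  [(a,(230,115,0,0),[(35,156),(364,147),(354,266),(58,272)]),(b,(430,115,0,0),[(57,156),(390,147),(323,265),(24,272)])],
"square":[(b,(215,110,400,0),[(484,82),(717,120),(677,287),(478,250)]),(a,(20,110,400,0),[(430,85),(667,124),(702,286),(498,247)])],
"clong":[(b,(130,240,0,300),[(75,378),(322,424),(303,531),(66,489)]),(a,(0,240,0,300),[(3,378),(256,424),(251,529),(5,489)])],
"csquare":[(a,(325,215,400,300),[(497,366),(672,384),(649,541),(474,528)]),(b,(480,215,400,300),[(517,366),(690,385),(638,541),(475,526)])]}
D={"long":(70,140),"square":(96,96),"clong":(70,140),"csquare":(96,96)}
out={}
for n,((v1,o1,p1),(v2,o2,p2)) in S.items():
    P=[];e=[]
    for q1,q2 in zip(p1,p2):
        X,m=tri([(v1,M(o1,q1)),(v2,M(o2,q2))]);P.append(X);e.append(m)
    P=np.array(P); c=P.mean(0)
    L,W=D[n]; mod=np.array([[L/2,W/2,0],[L/2,-W/2,0],[-L/2,-W/2,0],[-L/2,W/2,0]])
    Rm,rs=R.align_vectors(P-c,mod)
    A=Rm.as_matrix()
    out[n]=(c,A)
    print(n,c.round(1),"edges",[round(np.linalg.norm(P[i]-P[(i+1)%4]),1) for i in range(4)],"miss",np.round(e,1),"z",P[:,2].round(1),
      "yaw(y axis)",np.degrees(np.arctan2(-A[0,1],A[1,1])).round(1),"normal",A[:,2].round(3))
# handle bar top edge
for n,q in {"clong":[(b,M((130,240,0,300),(110,487))),(a,M((0,240,0,300),(20,480)))],"clongR":[(b,M((130,240,0,300),(240,505))),(a,M((0,240,0,300),(155,503)))],
 "csqR":[(a,M((325,215,400,300),(648,497))),(b,M((480,215,400,300),(681,496)))]}.items(): print(n,tri(q)[0].round(1))
E
python3 fit.py
```

```text
long [ 616.4 -104.1   89.9] edges [np.float64(137.5), np.float64(68.1), np.float64(138.7), np.float64(67.7)] miss [0.2 0.3 0.1 0.2] z [106.  108.   73.7  71.9] yaw(y axis) 1.4 normal [-0.505  0.     0.863]
square [632.7 137.1  90.4] edges [np.float64(95.4), np.float64(92.3), np.float64(95.0), np.float64(89.0)] miss [0.5 0.7 0.3 0.7] z [111.4 112.8  68.9  68.5] yaw(y axis) -10.5 normal [-0.47   0.093  0.878]
clong [457.9 264.1  13.5] edges [np.float64(137.8), np.float64(68.5), np.float64(135.5), np.float64(66.8)] miss [0.1 0.  0.6 0.1] z [12.9 12.5 11.8 16.8] yaw(y axis) -11.9 normal [ 0.019 -0.024  1.   ]
csquare [ 492.7 -218.    11.2] edges [np.float64(95.4), np.float64(100.3), np.float64(105.8), np.float64(94.6)] miss [0.3 0.6 0.3 0.3] z [13.8 14.1  1.4 15.5] yaw(y axis) -5.5 normal [-0.06  -0.061  0.996]
clong [460.6 296.9  52.2]
clongR [446.7 230.3  48.9]
csqR [ 485.8 -250.1   49.3]
```

Heights, sizes and the 30° tilt all agree with the text; only one square-cover corner (hidden by the cable) is bad, and I'll drop it. I'll grasp the long cover and bring it in front of its mouth.

```bash
cat >> h.py <<'E'
def tilt(yawdeg, deg=30):  # housing frame with its y axis yawed from world y
    return R.from_euler("z",yawdeg,degrees=True).as_matrix()@R.from_euler("y",-deg,degrees=True).as_matrix()
def tool(A): return R.from_matrix(np.c_[A[:,1],A[:,0],-A[:,2]])
def st(s=""): print(s,round(arm.get_t(),2),np.round(arm.get_position(),1),"F",np.round(arm.get_wrist_force(),1),"open",round(arm.get_opening(),1),"grip",round(arm.get_grip_force(),1))
E
python3 - <<'E'
from h import *
A=tilt(1.4); c=np.array([616.4,-104.1,89.9])
# TCP relative to seat: bar centre 32 above seat, TCP 19 beyond -> +13 (grasp at 24 instead of 22 -> 15)
for d in (0,60,120): print(d,solver.inverse_kinematics(c+A[:,2]*(15+d),tool(A).as_rotvec()))
A2=tilt(-10.5); c2=np.array([632.7,137.1,90.4])
for d in (0,60,120): print(d,solver.inverse_kinematics(c2+A2[:,2]*(15+d),tool(A2).as_rotvec()))
G=tool(tilt(-11.9,0)).as_rotvec()
print(solver.inverse_kinematics([457.9,264.1,24],G), solver.inverse_kinematics([457.9,264.1,220],G))
eoat.move_gripper(60,60)
arm.reach([457.9,264.1,110],G)
arm.move_linear([457.9,264.1,24],vel=120); st("down")
eoat.move_gripper(5,60); arm.sleep(.2); st("closed")
arm.move_linear([457.9,264.1,44],vel=80); st("lift")
grab("wrist","g1"); st()
E
```

```text
0 [-0.42293645  0.0951368   2.1248424   0.47816736  0.48935617 -0.82286197]
60 [-0.45131506 -0.05555933  2.1660492   0.4187474   0.59824181 -0.77210506]
120 [-0.48343317 -0.20082506  2.1905148   0.37738339  0.72065521 -0.73860765]
0 [ 0.11794816  0.16143302  2.04898748 -0.347287    0.45097009  0.57774481]
60 [ 0.13609125  0.02480394  2.08578434 -0.30483306  0.55038682  0.54091334]
120 [ 0.15638524 -0.10517777  2.1064727  -0.27505256  0.66025678  0.51626196]
[ 3.31099555e-01  2.41634936e-01  2.05915298e+00 -8.88178420e-16
  8.40804739e-01  5.38793736e-01] [ 3.31099555e-01 -2.84167103e-02  1.94575055e+00 -8.88178420e-16
  1.22425881e+00  5.38793736e-01]
down 6.58 [458.7 264.3  24.7] F [ 0.1  0.3 -0.3] open 59.8 grip 0.0
closed 7.24 [458.5 264.4  24.8] F [-0.2 -1.   6. ] open 15.0 grip 59.9
lift 7.64 [458.1 264.1  44.5] F [ 0.5  1.2 -2.1] open 14.7 grip 58.9
 7.69 [457.7 264.   44. ] F [-0.  -0.  -1.5] open 14.7 grip 58.9
```

View pics/g1.png

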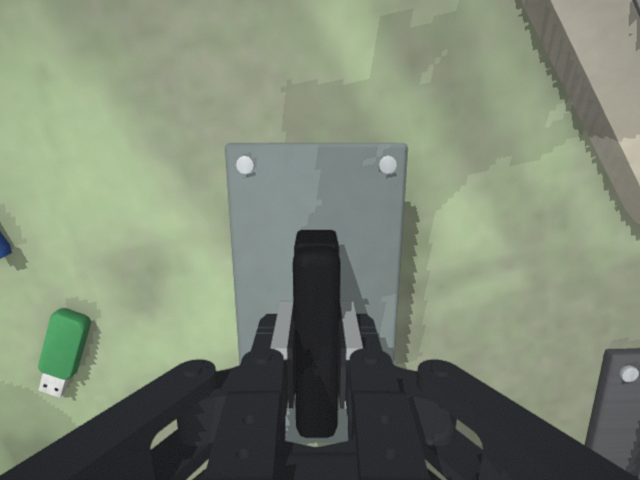

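The held cover is seen square in the gripper, with its plate's far corners at (226,144) and (408,144). I'll use these to calibrate the in-hand offset, then go to pre-insert and look.

```bash
python3 - <<'E'
from h import *
g=load("g1"); 
# corners in tool frame (rotation from commanded, position read)
T=tool(tilt(-11.9,0)).as_matrix(); tcp=np.array([458.1,264.1,44.4])
P=onplane(g,[(226,144),(408,144),(239,352),(401,352)],44.4-10.7); print("cover in tool",((P-tcp)@T).round(1).tolist())
A=tilt(1.4); c=np.array([616.4,-104.1,89.9])
arm.move_linear([457.9,264.1,215],vel=250)
arm.reach(c+A[:,2]*(15+60),tool(A).as_rotvec()); arm.sleep(.3); grab("wrist","p1"); st()
grab("scene","sc2")
E
```

```text
cover in tool [[69.0, -33.0, 10.7], [68.8, 35.9, 10.7], [-20.8, -33.4, 10.7], [-21.0, 38.8, 10.7]]
 10.32 [ 579.1 -104.5  155. ] F [ 1.2  1.  -1.9] open 14.9 grip 58.9
```

View pics/p1.png

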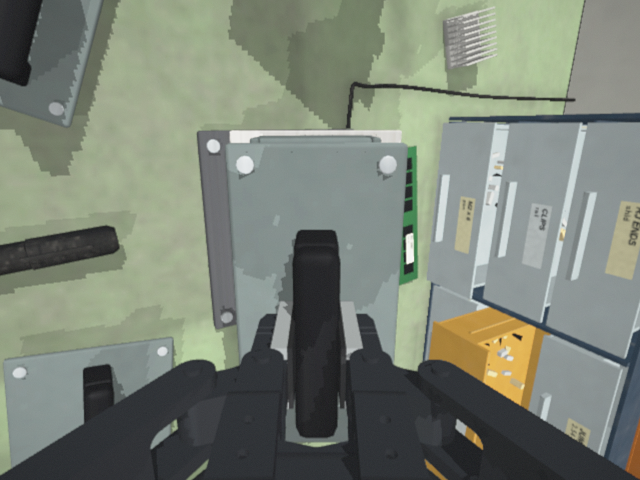

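The pre-insert view shows the plate over the housing, with the far rim edge peeking out at about row 137, columns 250–380. I'll zoom there to compare the centres.

```bash
python3 - <<'E'
from h import *
p=load("p1")["img"]; 
c=cv2.resize(p[120:165,220:420],None,fx=4,fy=4,interpolation=cv2.INTER_CUBIC)
for k in range(0,200,20): cv2.putText(c,str(220+k),(k*4,8),0,.35,(0,0,255))
s=load("sc2")["img"]; s=cv2.resize(s[140:270,220:420],None,fx=3.2,fy=3.2,interpolation=cv2.INTER_CUBIC)
o=np.zeros((c.shape[0]+s.shape[0],800,3),np.uint8); o[:c.shape[0]]=c; o[c.shape[0]:,:s.shape[1]]=s
cv2.imwrite("pics/z1.png",o)
gr=cv2.cvtColor(p,cv2.COLOR_BGR2GRAY)
print(gr[140,240:262],gr[140,370:395]);print(gr[126:148,300], gr[126:148,350])
E
```

```text
[234 233 235 236 236 235 235 234 232 205 125 123 133 136 137 138 136 130
 113 110 135 147] [143 125  96 112 127 133 133 133 135 131 140 182 217 215 216 215 217 219
 216 216 215 214 212 211 212]
[152 151 149 135 185 229 224 221 212 174 124 127 141 148 149 145 141 142
 149 150 147 145] [106 107 114 133 194 227 221 218 207 162 124 131 148 151 149 144 148 152
 154 153 152 146]
```

View pics/z1.png

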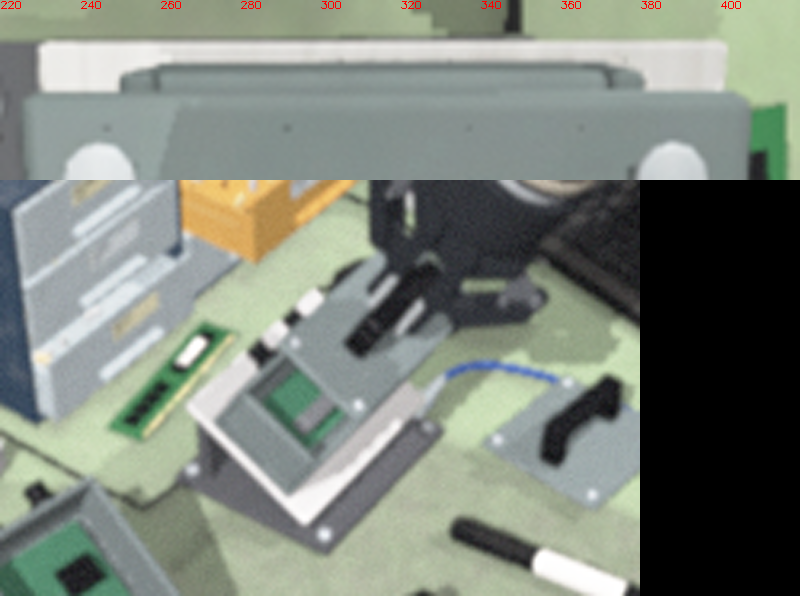

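```bash
python3 - <<'E'
from h import *
d=cams.get_image("wrist"); T=np.array(d["T_tool_cam"]); f=240/np.tan(np.radians(d["vfov"]/2))
v=dict(f=f,cx=d["cx"],cy=d["cy"],R=T[:3,:3],c=T[:3,3])
pl=onplane(v,[(226.2,143.5),(407.2,143.5)],10.7); rim=onplane(v,[(249.4,138.5),(380.8,138.5)],75.7)
bot=onplane(v,[(259,136.2),(372.6,136.2)],120.7)
for n,q in(("plate",pl),("rim",rim),("bot",bot)): print(n,q.round(2).tolist(),"mid",q.mean(0).round(2),"w",np.linalg.norm(q[1]-q[0]).round(1))
A=tilt(1.4);c=np.array([616.4,-104.1,89.9]); p=np.array(arm.get_position()); q=R.from_rotvec(arm.get_eef_rot()).as_matrix()
print("pos err in tool",((p-(c+A[:,2]*75))@tool(A).as_matrix()).round(2), "rot err",np.degrees((R.from_matrix(q).inv()*tool(A)).as_rotvec()).round(2))
E
```

```text
plate [[68.71, -32.27, 10.7], [68.56, 35.86, 10.7]] mid [68.63  1.8  10.7 ] w 68.1
rim [[68.37, -34.03, 75.7], [68.22, 36.09, 75.7]] mid [68.29  1.03 75.7 ] w 70.1
bot [[68.31, -35.13, 120.7], [68.15, 37.85, 120.7]] mid [ 68.23   1.36 120.7 ] w 73.0
pos err in tool [ 0.29  0.13 -0.04] rot err [ 0.01 -0.01  0.03]
```

Relative to the held cover, the housing is off by only about -0.7 mm across and -0.3 mm along. Correcting that and inserting with a force watch.

```bash
cat >> h.py <<'E'
def insert(c,A,h=15,d0=14,push=12,dmin=-3):
    n=A[:,2]
    arm.move_linear(c+n*(h+d0),vel=100); arm.sleep(.15); f0=np.array(arm.get_wrist_force()); st("near")
    d=d0
    while d>dmin:
        d-=1.0; arm.move_linear(c+n*(h+d),vel=40)
        f=(np.array(arm.get_wrist_force())-f0)@A; print(round(d,1),f.round(1))
        if abs(f[2])>push or np.linalg.norm(f[:2])>15: break
    return d,f
E
python3 - <<'E'
from h import *
A=tilt(1.4); c=np.array([616.4,-104.1,89.9])+A[:,0]*-.7+A[:,1]*-.3
d,f=insert(c,A); st("end"); grab("side","si3"); grab("wrist","p3")
E
```

```text
near 11.18 [ 601.7 -105.   115.7] F [-0.3 -0.1 -1.4] open 14.8 grip 58.9
13.0 [ 0.7  0.5 -1.3]
12.0 [-0.6  0.4 -0.3]
11.0 [-0.1 -0.  -1.6]
10.0 [ 0.2  0.2 -0.8]
9.0 [-0.3  0.6  0. ]
8.0 [-0.7  0.3 -1.3]
7.0 [ 1.1 -0.6 -0.2]
6.0 [-0.6  0.5 -0. ]
5.0 [-0.3 -0.3 -0.3]
4.0 [0.3 0.8 0.1]
3.0 [-1.   0.6 -0.4]
2.0 [ 0.4 -0.2  2.3]
1.0 [-4.5 -0.7 14.9]
end 14.43 [ 607.4 -104.7  104.5] F [-11.6  -1.1   9.3] open 14.7 grip 61.1
```

No contact while the skirt went in, then firm contact at the plate, so it is seated. Now I'll release, retreat and check, then move to the square cover.

```bash
python3 - <<'E'
from h import *
A=tilt(1.4); c=np.array([616.4,-104.1,89.9])+A[:,0]*-.7+A[:,1]*-.3
eoat.move_gripper(40); st("rel")
arm.move_linear(c+A[:,2]*90,vel=200); st("back")
grab("side","si4")
# square cover centre from three good corners: diagonal TR-BL mid, at z 14
exec(open("fit.py").read().split("out={}")[0])
(v1,o1,p1),(v2,o2,p2)=S["csquare"]
P=np.array([tri([(v1,M(o1,p1[i])),(v2,M(o2,p2[i]))])[0] for i in (0,1,3)]); cc=(P[1]+P[2])/2
e1=P[0]-P[1]; e2=P[0]-P[2]
print("centre",cc.round(1),"yaws",np.degrees([np.arctan2(-e1[0],e1[1]),np.arctan2(e2[1],e2[0])]).round(1))
np.save("cc.npy",cc)
arm.reach([cc[0],cc[1],150],tool(tilt(-6,0)).as_rotvec()); arm.sleep(.2); grab("wrist","q1"); st()
s=load("si4")["img"][170:320,200:500]; w=load("q1")["img"]
o=np.zeros((600,600,3),np.uint8); o[:300]=cv2.resize(s,(600,300),interpolation=cv2.INTER_CUBIC); o[300:,:400]=cv2.resize(w,(400,300),interpolation=cv2.INTER_AREA)
cv2.imwrite("pics/v8.png",o)
E
```

```text
rel 14.9 [ 608.1 -104.7  103.5] F [ 0.3  0.1 -0.2] open 40.2 grip 0.0
back 15.42 [ 570.9 -105.6  167.5] F [-0.4 -0.3  0.1] open 40.3 grip 0.0
centre [ 494.1 -215.8   14.8] yaws [-6.4 -6.1]
 16.3 [ 493.9 -214.6  149.5] F [-0.6  0.8  1. ] open 39.9 grip 0.0
```

View pics/v8.png

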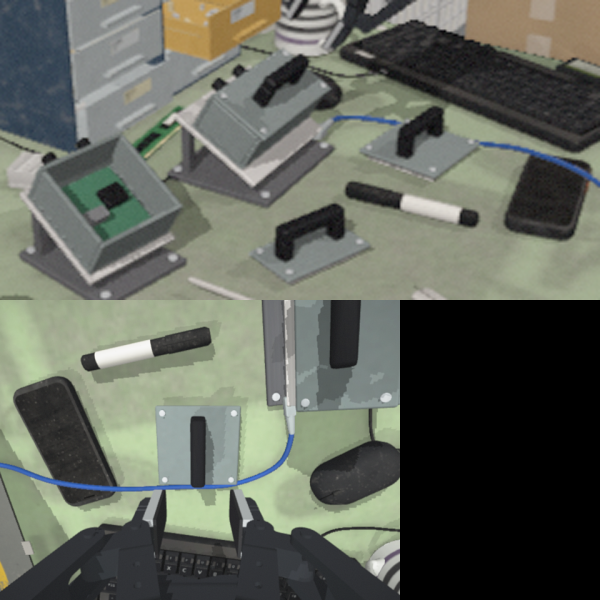

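The long cover sits flush in the side view. The square cover's handle lies between the fingers, at about (198,450) in the crop. Grasping it.

```bash
python3 - <<'E'
from h import *
cc=np.load("cc.npy"); G=tool(tilt(-6.2,0))
eoat.move_gripper(50,60)
arm.move_linear([cc[0],cc[1],24],rot=G.as_rotvec(),vel=180); st("down")
eoat.move_gripper(5,60); arm.sleep(.2); st("closed")
arm.move_linear([cc[0],cc[1],44],vel=80); grab("wrist","g2"); st("lift")
arm.move_linear([cc[0],cc[1],230],vel=250); st("up")
A=tilt(-10.5); c=np.array([632.7,137.1,90.4])
arm.reach(c+A[:,2]*(15+60),tool(A).as_rotvec()); arm.sleep(.3); st("pre"); p=grab("wrist","p2")["img"]; grab("scene","sc4")
g=load("g2")["img"]
k=cv2.resize(p[85:185,220:420],None,fx=4,fy=4,interpolation=cv2.INTER_CUBIC)
for i in range(0,200,20): cv2.putText(k,str(220+i),(i*4,8),0,.35,(0,0,255))
for i in range(20,100,20): cv2.putText(k,str(85+i),(0,i*4),0,.35,(0,0,255))
o=np.vstack([k,np.hstack([cv2.resize(g,(267,200)),cv2.resize(p,(267,200)),np.zeros((200,266,3),np.uint8)])])
cv2.imwrite("pics/v9.png",o)
E
```

```text
down 17.41 [ 494.9 -216.4   25. ] F [-0.3 -0.9 -0.5] open 49.9 grip 0.0
closed 18.01 [ 495.  -216.5   25.5] F [-0.8  0.1  6.8] open 15.2 grip 60.4
lift 18.46 [ 493.8 -215.7   43.9] F [-0.7  0.4 -3.5] open 14.6 grip 59.2
up 19.35 [ 493.  -215.1  227.7] F [-0.4  0.2 -2.2] open 14.8 grip 59.2
pre 21.07 [596.2 143.2 155.6] F [-0.2 -0.1 -2.9] open 14.7 grip 59.2
```

View pics/v9.png

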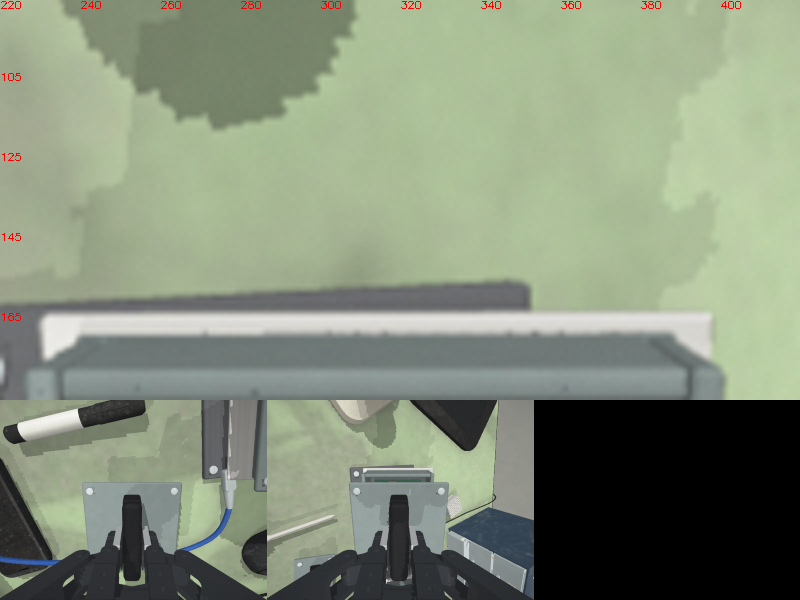

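The rim's end corners show at about (227,177) and (400,177), with the plate below them. I'll read the edges numerically.

```bash
python3 - <<'E'
from h import *
p=load("p2")["img"]; g=cv2.cvtColor(p,cv2.COLOR_BGR2GRAY).astype(int)
print("rim rows L",g[168:210,245].tolist(),"R",g[168:210,390].tolist())
print("row181",g[181,218:236].tolist(),g[181,392:410].tolist())
for r in (205,220): print(r,p[r,192:212,2].tolist(),p[r,425:445,2].tolist())
print("plate rows",g[190:206,215].tolist(),g[190:206,418].tolist())
E
```

```text
rim rows L [183, 132, 124, 114, 117, 116, 116, 117, 118, 135, 150, 149, 144, 142, 138, 131, 118, 94, 81, 81, 82, 83, 83, 84, 83, 84, 81, 81, 85, 116, 145, 152, 153, 151, 145, 142, 140, 143, 142, 141, 142, 141] R [213, 212, 190, 146, 118, 114, 109, 103, 110, 139, 151, 147, 140, 138, 136, 126, 102, 81, 72, 70, 71, 72, 70, 73, 72, 72, 72, 72, 78, 111, 139, 145, 147, 142, 140, 136, 136, 135, 136, 136, 136, 135]
row181 [208, 167, 104, 92, 110, 112, 111, 114, 126, 144, 155, 157, 157, 157, 152, 137, 119, 112] [94, 119, 130, 139, 139, 141, 140, 135, 137, 168, 193, 194, 194, 194, 195, 195, 196, 198]
205 [170, 172, 170, 158, 128, 115, 123, 131, 136, 135, 136, 135, 137, 136, 137, 136, 137, 138, 137, 138] [133, 133, 133, 131, 133, 132, 132, 132, 128, 124, 126, 153, 183, 185, 185, 183, 184, 183, 182, 180]
220 [171, 171, 169, 169, 167, 155, 128, 134, 142, 140, 134, 133, 133, 132, 148, 182, 194, 196, 197, 199] [177, 140, 131, 131, 132, 131, 129, 125, 123, 133, 158, 175, 177, 177, 176, 170, 162, 160, 159, 158]
plate rows [113, 111, 112, 113, 110, 108, 106, 123, 147, 154, 156, 152, 149, 146, 145, 144] [191, 192, 194, 194, 194, 195, 185, 154, 139, 146, 148, 145, 141, 140, 138, 140]
```

```bash
python3 - <<'E'
from h import *
d=cams.get_image("wrist"); T=np.array(d["T_tool_cam"]); f=240/np.tan(np.radians(d["vfov"]/2))
v=dict(f=f,cx=d["cx"],cy=d["cy"],R=T[:3,:3],c=T[:3,3])
A=tilt(-10.5);c=np.array([632.7,137.1,90.4]); p=np.array(arm.get_position()); print("pos err",((p-(c+A[:,2]*75))@tool(A).as_matrix()).round(2))
def mid(a,z): q=onplane(v,a,z); return q.mean(0).round(2),np.linalg.norm(q[1]-q[0]).round(1)
print("plate y",mid([(195.7,205),(435.9,205)],11.2)); print("plate x",mid([(215,197),(418,197)],11.2))
print("rim y",mid([(226.3,181),(400.8,181)],75.3)); print("rim x",mid([(245,176.9),(390,176.9)],75.3))
E
```

```text
pos err [-0.3   0.22 -0.01]
plate y (array([45.32,  1.37, 11.2 ]), np.float64(94.9))
plate x (array([48.51,  1.65, 11.2 ]), np.float64(79.8))
rim y (array([4.603e+01, 7.000e-02, 7.530e+01]), np.float64(95.9))
rim x (array([48.26,  2.24, 75.3 ]), np.float64(79.5))
```

```bash
python3 - <<'E'
from h import *
A=tilt(-10.5); c=np.array([632.7,137.1,90.4])+A[:,0]*-1.1+A[:,1]*-.3
np.save("c2.npy",c)
d,f=insert(c,A); st("end")
E
```

```text
near 21.98 [617.8 139.8 116. ] F [-0.2  1.2 -2.1] open 14.8 grip 59.2
13.0 [ 0.3 -0.7 -1.5]
12.0 [ 0.3 -1.  -0.9]
11.0 [-0.9 -0.9 -1.3]
10.0 [ 0.3 -1.4 -0.5]
9.0 [ 1.1 -1.7 -0.9]
8.0 [ 0.3 -1.5 -0.5]
7.0 [ 0.2 -1.3 -1.2]
6.0 [-0.3 -1.1 -0.3]
5.0 [-0.1 -0.8 -1. ]
4.0 [-0.4 -1.   0. ]
3.0 [ 0.8 -0.4 -1.4]
2.0 [-1.8 -2.1  6.4]
1.0 [-5.1 -3.  15.8]
end 25.23 [623.1 138.6 105.1] F [-12.9   0.5   9.1] open 14.6 grip 61.6
```

Same clean signature as the long cover. Releasing, backing off and checking both.

```bash
python3 - <<'E'
from h import *
A=tilt(-10.5); c=np.load("c2.npy")
eoat.move_gripper(40); arm.move_linear(c+A[:,2]*100,vel=200); st("back")
arm.reach([480,20,330],rot(np.pi/2).as_rotvec()); arm.sleep(.5); st()
s=grab("scene","sc5")["img"][140:320,180:420]; w=grab("side","si5")["img"][170:320,190:390]
cv2.imwrite("pics/v10.png",np.vstack([cv2.resize(s,(400,300),interpolation=cv2.INTER_CUBIC),cv2.resize(w,(400,300),interpolation=cv2.INTER_CUBIC)]))
E
```

```text
back 26.16 [582.5 146.1 176.2] F [ 0.7 -0.6  0.5] open 40.3 grip 0.0
 27.55 [480.   20.2 329.8] F [ 0.4 -1.7 -0.6] open 39.9 grip 0.0
```

View pics/v10.png

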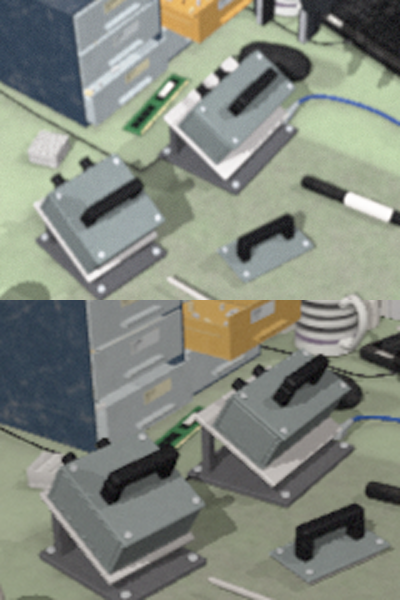

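Both views show the two covers flush on their housings at about (105,210) and (240,105), with the odd cover untouched.

```bash
python3 -c "
from plant import ticket; print(ticket.sign_off())"
```

```text
the job is handed in; nothing more can be done
None
```

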